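# Restock the blood-tube dispensers

### The arm

A 7-joint arm with a two-finger parallel gripper is mounted at the origin on the work surface. World frame = base frame: x ahead of the robot, y to its left, z up, the work surface at z = 0. Lengths are in m, angles in rad, forces in N, time in s.
With the tool pointing down it reaches from about 0.425 to 0.925 m from the base axis. Payload 6.8 kg.
Tool frame: the origin (TCP) lies on the mounting face of the last link; the fingertips stand 173 mm ahead of it and the grasp point (between the pads) lies 155 mm ahead of it; z points along the fingers, y is the line along which they close (so a half turn about z gives the same grasp; the last joint's range is limited). The gripper opens to 85 mm and grips with 20 to 120 N. Pads are 22 mm wide; open, the fingers measure 114 mm over their backs; the gripper's body (76 mm by 85 mm) begins 54 mm behind the grasp point. The pads swing forward as they close: fully open they stand 13 mm farther back than shut.
Start: joints at [-1.395, 0.477, 0.022, 1.555, -0.011, 1.109, -0.083], TCP at [0.189, 0.648, 0.405] pointing down, gripper open.
Joint ranges: [-2.96, 2.96], [-0.34, 2.1], [-1.41, 1.46], [0.24, 2.44], [-1.37, 4.51], [0.17, 1.92], [-2.96, 2.96]. Speed limits (rad/s): [2.39, 2.39, 3.14, 3.14, 3.14, 3.14, 3.14].

### API

Orientations are given as a rotation vector (axis times angle).
In Python, from bench import r gives the robot as it stands.
- The arm moves only by the tool carry_out, never from a script. Its argument "moves" is a list of rows, each a list of 5 numbers: the shift along the tool's x, y, z in m, then the turn about the tool's z in rad, then the finger opening in m, from 0 to 0.0854. In form: [[dx, dy, dz, roll, claw], ...]. A call has exactly 8 rows; each row is the pose to reach, as a shift and turn from the pose commanded when the call began, along the tool's axes at that moment; what a row does not reach only later rows make up. A row lasts 1/10 s, in which the tool goes at most 50 mm and 8.59 degrees, less where a joint would pass 70% of its speed; a pose out of reach is approached as far as the arm can. A call with a gripper value outside its range is refused whole. The fingers move at their own pace and stop on an object; "force" is the grip in N (left out, the last holds). Time passes only in rows, so rows that repeat a pose let the fingers close, or fill a call up. It gives the time, the measured TCP pose, the force, the opening and the grip force at its end, in the units of the state.
- r.get_obs(): the state, without advancing time (a new reading comes with each control period).
- r.grab_frame(name): name is "scene" or "side" or "wrist"; returns the picture (400x640x3 uint8, red, green, blue); there is no depth.
- r.calibration(name): a dict with "fx", "fy", "cx", "cy" (pixels), "rvec" (rotation vector, rad) and "tvec" (3), from world to camera coordinates, as OpenCV has them. Camera axes: x right, y down, z forward; pixel columns grow to the right and rows downward; lengths in m; the calibration is good to about 2 mm. A picture is of the moment at which its call begins: read the wrist's pose just before it. calibration takes no time and is no camera call; for the wrist camera it gives the pose at the moment of the call.
- r.hand_in(): hands the job in; it is judged then, once.
The state is a dict: "clock": time; "joints": joint angles; "qvel": joint speeds; "tau": joint torques, N m; "tcp_pos": TCP position; "orientation": TCP orientation; "contact_force": force on the tool from outside, world axes, zero at the start; "moment": the same for the moment, N m; "grip_width": finger opening in m; "gripper_force": force on a finger pad.
Only numpy, scipy, OpenCV 4.12 (cv2) and the standard library are available. Lean on these libraries where they do the work, as an engineer would, in place of code of your own. Each camera call takes 0.05 s, during which the arm holds its last target. There are 200 camera calls.

### The job

Restock the sloped tube dispensers on the sampling trolley: load the two lavender, the light-blue and the gold-capped loose tubes, each into the dispenser that already holds a tube with that cap colour, cap pointing the same way as the tube already there, so that it rolls down and lies on the lane's floor behind it. Leave the red-capped tube where it lies: it has no dispenser here.

Things in the scene. Friction and masses are not known exactly. Their poses are not given: they have to be found in the camera images.
- lav_a_mid (a point): Loose empty blood tube lying on the table: clear 13 mm barrel, white label, lavender (purple) cap (16 mm across, 24 mm long); 82 mm long over all. Point: on its axis at half length, 8 mm above the table; x runs along the tube to the cap (cap from 17 to 41 mm). Hold it across the barrel here. Rolls only on a slope. Plain white label.
- lav_b_mid (a point): Loose empty blood tube lying on the table: clear 13 mm barrel, white label, lavender (purple) cap (16 mm across, 24 mm long); 82 mm long over all. Point: on its axis at half length, 8 mm above the table; x runs along the tube to the cap (cap from 17 to 41 mm). Hold it across the barrel here. Rolls only on a slope. Black band on its label.
- blue_mid (a point): Loose empty blood tube lying on the table: clear 13 mm barrel, white label, light-blue cap (16 mm across, 24 mm long); 82 mm long over all. Point: on its axis at half length, 8 mm above the table; x runs along the tube to the cap (cap from 17 to 41 mm). Hold it across the barrel here. Rolls only on a slope.
- gold_mid (a point): Loose empty blood tube lying on the table: clear 13 mm barrel, white label, gold (amber yellow) cap (16 mm across, 24 mm long); 82 mm long over all. Point: on its axis at half length, 8 mm above the table; x runs along the tube to the cap (cap from 17 to 41 mm). Hold it across the barrel here. Rolls only on a slope.
- red_mid (a point): Loose empty blood tube lying on the table: clear 13 mm barrel, white label, red cap (16 mm across, 24 mm long); 82 mm long over all. Point: on its axis at half length, 8 mm above the table; x runs along the tube to the cap (cap from 17 to 41 mm). Hold it across the barrel here. Rolls only on a slope. Not to be moved.
- lane_lav: Sloped open lane of the dispenser with lavender labels; a lavender tube lies at its stop. Origin: on the floor at the front stop, in the cap-side corner. x: up the slope (26 deg, 115 mm to the back wall), y: the way caps face (floor from y -98 to 0 mm), z: off the floor. Walls 20 mm, stop 14 mm high, 3 mm thick. First tube centred at x 8 mm; one let go at x 75 mm rolls down to touch it.
- lane_blue: Sloped open lane of the dispenser with light-blue labels; a light-blue tube lies at its stop. Origin: on the floor at the front stop, in the cap-side corner. x: up the slope (26 deg, 115 mm to the back wall), y: the way caps face (floor from y -98 to 0 mm), z: off the floor. Walls 20 mm, stop 14 mm high, 3 mm thick. First tube centred at x 8 mm; one let go at x 75 mm rolls down to touch it.
- lane_gold: Sloped open lane of the dispenser with gold labels; a gold tube lies at its stop. Origin: on the floor at the front stop, in the cap-side corner. x: up the slope (26 deg, 115 mm to the back wall), y: the way caps face (floor from y -98 to 0 mm), z: off the floor. Walls 20 mm, stop 14 mm high, 3 mm thick. First tube centred at x 8 mm; one let go at x 75 mm rolls down to touch it.
Things that resemble listed ones, but are neither listed nor needed, are in the scene too. What is shaped like the part that bears lav_b_mid but green is not meant.

How it is judged:
By the outcome, as a careful person would: the job done as asked, in the order asked, and still so for the second after the job is handed in, with the robot touching nothing.
It also fails if it takes over 93 s, if anything falls off the work surface, if the arm or the gripper's body presses on something with over 40 N, if the wrist force passes 120 N, or if a joint passes its speed limit or range.

## Working session

There is one attempt and no reset: what is moved stays moved. The work goes in short steps, Python scripts to look and compute and a tool call to move; the robot and the scene stay as the last step left them, time stands still between calls to the robot, and variables do not carry over. Pictures are saved under pics/ and viewed, at most 14 in all, crops included, and the job is handed in when it is done.

Besides the shell and the picture viewer there is one more tool, called after "Call:" as a command line: name --pt "numbers of a row" for each row, then --argument value for the rest. carry_out: Moves the arm, as the interface text tells. Its arguments: {"type":"object","properties":{"moves":{"type":"array","items":{"type":"array","items":{"type":"number"}}},"force":{"type":"number"}},"required":["moves"]}

```bash
ls; mkdir -p pics
python3 - <<'E'
from bench import r
import cv2
o=r.get_obs(); print({k:o[k] for k in('clock','tcp_pos','orientation','grip_width')})
for n in("scene","side","wrist"):
    c=r.calibration(n);print(n,c)
    cv2.imwrite(f"pics/{n}0.png",r.grab_frame(n)[:,:,::-1])
E
```

```text
pics
{'clock': 0.0, 'tcp_pos': array([0.18892495, 0.64774431, 0.40370984]), 'orientation': array([-4.44252929e-01, -3.10988695e+00,  2.83884476e-03]), 'grip_width': 0.08516703316778215}
scene {'fx': 416.8730328570614, 'fy': 416.8730328570614, 'cx': 316.9364306273006, 'cy': 199.03341558168708, 'rvec': array([ 1.55753142,  1.97156195, -0.81941074]), 'tvec': array([ 0.08210578, -0.27734271,  1.20422972])}
side {'fx': 376.6534950008969, 'fy': 376.6534950008969, 'cx': 315.2940771824901, 'cy': 199.06441400944448, 'rvec': array([ 0.89144404, -2.44126049,  1.19407855]), 'tvec': array([0.34165072, 0.20703021, 0.66605419])}
wrist {'fx': 308.7065333693427, 'fy': 308.7065333693427, 'cx': 316.9767188949544, 'cy': 195.75521839427182, 'rvec': array([-2.29422541, -1.72119079, -0.27980353]), 'tvec': array([-0.67337259, -0.04254358,  0.38134285])}
```

View pics/scene0.png

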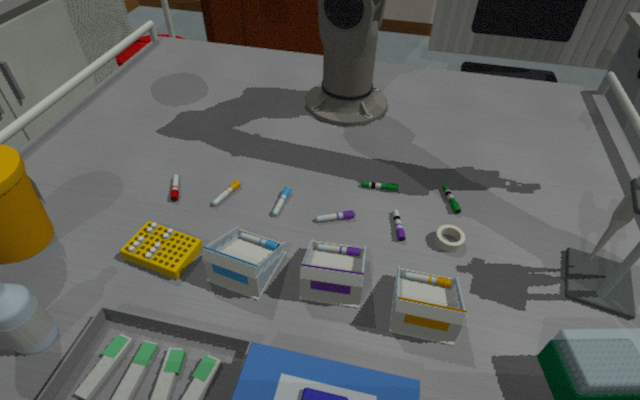

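View pics/side0.png

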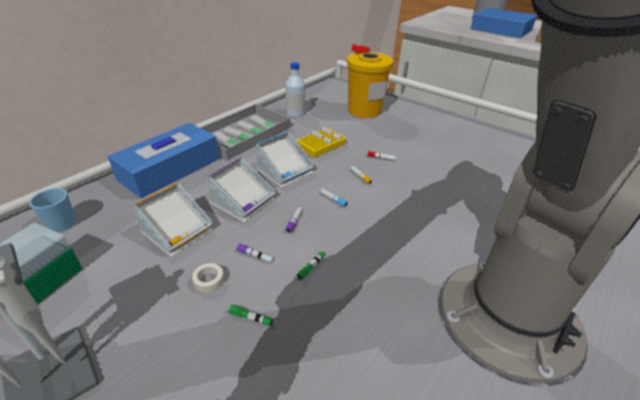

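The scene picture shows the loose tubes in a row: red (175,187), gold (226,193), blue (282,202), plain lavender (335,216), banded lavender (398,224). Both greens are on the robot's side of the row. The dispensers are blue (245,260), lavender (335,270) and gold (428,303), with the tube in each at its robot-side stop. The side picture agrees.

```bash
cat > h.py <<'E'
import cv2,numpy as np
from bench import r
R=lambda v:cv2.Rodrigues(np.array(v,float))[0]
def grab(n):
    c=r.calibration(n); return r.grab_frame(n),c
def K(c): return np.array([[c['fx'],0,c['cx']],[0,c['fy'],c['cy']],[0,0,1]])
def ray(c,p):
    M=R(c['rvec']); d=M.T@np.linalg.solve(K(c),[p[0],p[1],1.]); return -M.T@c['tvec'],d
def plane(c,p,z):
    o,d=ray(c,p); return o+d*(z-o[2])/d[2]
def tri(c1,p1,c2,p2):
    P=[K(c)@np.c_[R(c['rvec']),c['tvec']] for c in(c1,c2)]
    X=cv2.triangulatePoints(P[0],P[1],np.array(p1,float).reshape(2,1),np.array(p2,float).reshape(2,1)); return (X[:3]/X[3]).ravel()
def proj(c,X): return cv2.projectPoints(np.array(X,float).reshape(-1,3),c['rvec'],c['tvec'],K(c),None)[0].reshape(-1,2)
HUE=dict(gold=(15,28),blue=(92,112),lav=(122,150),red=(172,180),green=(50,85))
def blobs(im,col,amin=25,smin=90,vmin=50):
    h=cv2.cvtColor(im,cv2.COLOR_RGB2HSV); a,b=HUE[col]
    m=cv2.inRange(h,(a,smin,vmin),(b,255,255))
    n,l,s,ce=cv2.connectedComponentsWithStats(m)
    return [(int(s[i,4]),np.round(ce[i],1),s[i,:4]) for i in range(1,n) if s[i,4]>=amin]
E
python3 - <<'E'
from h import *
for n in('scene','side'):
    im=cv2.imread(f'pics/{n}0.png')[:,:,::-1].copy()
    for c in HUE:
        print(n,c,[(a,*p) for a,p,b in blobs(im,c,15)])
s=cv2.imread('pics/scene0.png')[215:350,190:480]
cv2.imwrite('pics/sc_crop.png',cv2.resize(s,(800,372),interpolation=cv2.INTER_CUBIC))
s=cv2.imread('pics/side0.png')[125:260,120:330]
cv2.imwrite('pics/si_crop.png',cv2.resize(s,(800,514),interpolation=cv2.INTER_CUBIC))
E
```

```text
scene gold [(203, np.float64(140.2), np.float64(3.6)), (88, np.float64(176.3), np.float64(3.0)), (23, np.float64(403.4), np.float64(23.2)), (81, np.float64(424.1), np.float64(27.5)), (16, np.float64(412.1), np.float64(31.9)), (4326, np.float64(19.8), np.float64(211.2)), (77, np.float64(235.0), np.float64(184.5)), (2614, np.float64(163.1), np.float64(250.4)), (15, np.float64(429.4), np.float64(279.7)), (130, np.float64(443.1), np.float64(281.8)), (153, np.float64(433.3), np.float64(304.4)), (382, np.float64(426.2), np.float64(322.4))]
scene blue [(60, np.float64(286.0), np.float64(191.0)), (101, np.float64(271.0), np.float64(244.5)), (74, np.float64(227.7), np.float64(255.2)), (256, np.float64(229.5), np.float64(273.7)), (5505, np.float64(314.5), np.float64(375.3))]
scene lav [(77, np.float64(348.1), np.float64(214.3)), (76, np.float64(399.9), np.float64(233.2)), (98, np.float64(352.6), np.float64(250.9)), (79, np.float64(332.4), np.float64(268.9)), (295, np.float64(330.0), np.float64(287.0))]
scene red [(38, np.float64(173.6), np.float64(194.0))]
scene green [(38, np.float64(364.8), 
[... 1136 characters left out ...]
.3)), (971, np.float64(54.0), np.float64(210.0)), (61, np.float64(341.1), np.float64(201.4))]
side lav [(38, np.float64(247.4), np.float64(206.7)), (60, np.float64(290.2), np.float64(226.0)), (69, np.float64(241.6), np.float64(247.9))]
side red [(32, np.float64(370.8), np.float64(153.6))]
side green [(15, np.float64(268.5), np.float64(123.6)), (31, np.float64(255.6), np.float64(129.9)), (31, np.float64(242.8), np.float64(136.2)), (20, np.float64(231.5), np.float64(141.4)), (1461, np.float64(52.5), np.float64(275.1)), (22, np.float64(321.4), np.float64(253.9)), (103, np.float64(305.0), np.float64(270.5)), (159, np.float64(237.9), np.float64(311.0)), (66, np.float64(267.3), np.float64(320.8))]
```

View pics/sc_crop.png

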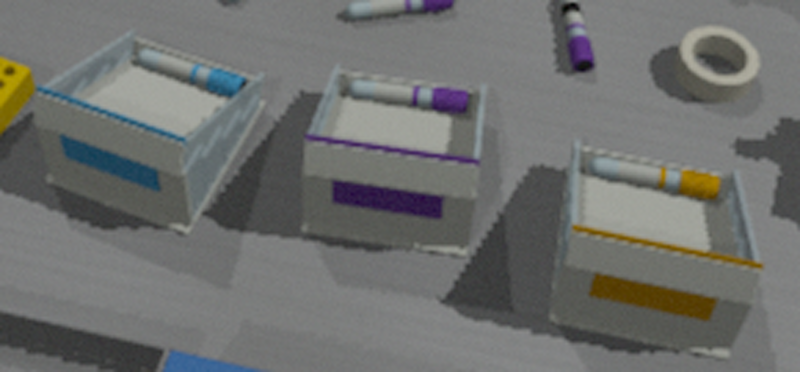

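View pics/si_crop.png

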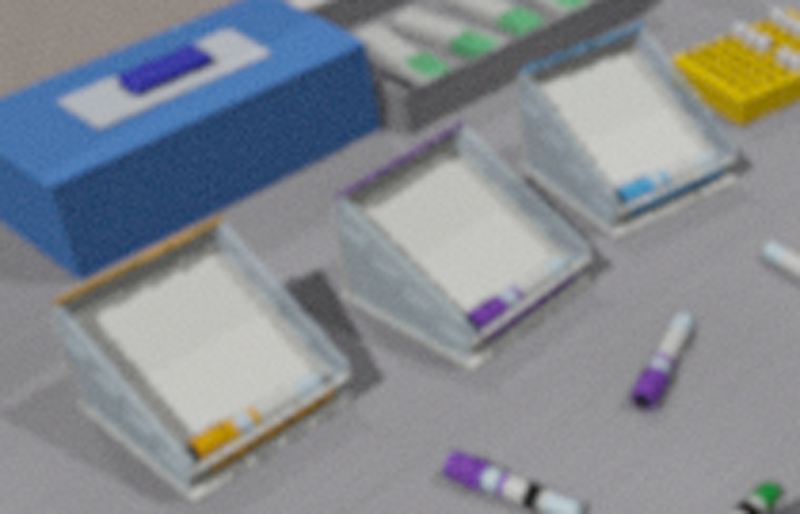

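View pics/wrist0.png

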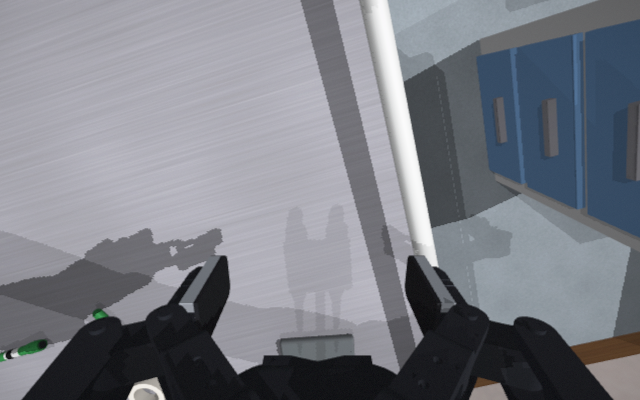

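Crops: in all three lanes the tube lies at the robot-side stop, with its cap toward world +y (right in the scene picture). The back walls, with coloured top edges, are on the camera side. The wrist view shows only the table edge. Now a coarse triangulation.

Run:
```python
from h import *
cs,ci=r.calibration('scene'),r.calibration('side')
np.set_printoptions(precision=4,suppress=True)
T=dict(red=((173.6,194),(370.8,153.6)),gold=((235,184.5),(366.4,179.1)),blue=((286,191),(341.1,201.4)),lavA=((348.1,214.3),(290.2,226)),lavB=((399.9,233.2),(241.6,247.9)),
 Lblue=((271,244.5),(286.5,174.3)),Llav=((352.6,250.9),(247.4,206.7)),Lgold=((443.1,281.8),(175.7,239.8)))
tail=dict(gold=(212,205),blue=(274,214),lavA=(315,218),lavB=(396,210))
for k,(a,b) in T.items():
    X=tri(cs,a,ci,b); s=k,X
    if k in tail:
        t=plane(cs,tail[k],.008); c=plane(cs,a,.012);d=(c-t)[:2]; m=c[:2]-d/np.linalg.norm(d)*.029
        print(k,X,'mid',m,'yaw',np.degrees(np.arctan2(d[1],d[0])),'len',np.linalg.norm(d))
    else: print(k,X)
S=lambda x,y:(190+x/2.759,215+y/2.759); I=lambda x,y:(120+x/3.81,125+y/3.81)
for n,q in dict(blue=[(185,138,522,68),(38,92,642,25),(262,76,618,228),(135,36,745,155)],lav=[(478,160,340,196),(310,138,463,127),(486,88,475,357),(340,70,592,262)],
  gold=[(762,265,58,300),(573,228,220,222),(738,176,192,490),(577,145,348,372)]).items():
    P=[tri(cs,S(a,b),ci,I(c,d)) for a,b,c,d in q]
    print(n,*P,'yawx',[np.degrees(np.arctan2(*(P[i]-P[i+2])[1::-1])) for i in(0,1)],'yawy',[np.degrees(np.arctan2(*(P[i]-P[i+1])[1::-1]))-90 for i in(0,2)])
o=r.get_obs();print(R(o['orientation']))
M=R(r.calibration('wrist')['rvec']);c=-M.T@r.calibration('wrist')['tvec'];print('cam in tool',R(o['orientation']).T@(c-o['tcp_pos']));print(M@R(o['orientation']))
```

```text
red [ 0.4783 -0.2926  0.0099]
gold [ 0.4168 -0.1753  0.0105] mid [ 0.4446 -0.1856] yaw 159.32750094325752 len 0.07357325741186768
blue [ 0.4108 -0.0583  0.011 ] mid [ 0.4395 -0.0617] yaw 174.94687724858628 len 0.06989479521798317
lavA [0.4449 0.0855 0.0092] mid [0.4575 0.0587] yaw 109.42247011655195 len 0.06938037510802092
lavB [0.4741 0.1975 0.0103] mid [0.4462 0.1902] yaw 11.283950631679865 len 0.06871231062179457
Lblue [ 0.5729 -0.0412  0.0239]
Llav [0.5511 0.1121 0.0238]
Lgold [0.5819 0.2794 0.0239]
blue [ 0.6655 -0.0322  0.0834] [ 0.6508 -0.1337  0.0798] [ 0.5583 -0.0152  0.0157] [ 0.5441 -0.1187  0.0217] yawx [np.float64(-9.034816247203377), np.float64(-8.00228794732858)] yawy [np.float64(-8.280703466078705), np.float64(-7.861770365488738)]
lav [0.6387 0.1399 0.0815] [0.6448 0.0391 0.0791] [0.5309 0.137  0.0172] [0.5405 0.0332 0.0202] yawx [np.float64(1.5600631550181032), np.float64(3.2288578381286603)] yawy [np.float64(3.494954240427248), np.float64(5.258015195214995)]
gold [0.6719 0.3005 0.0828] [0.6713 0.1993 0.0799] [0.5638 0.3059 0.0169] [0.569  0.2003 0.0241] yawx [np.float64(-2.8466722138633367), np.float64(-0.5317160334678385)] yawy [np.float64(-0.3589580318030272), np.float64(2.847057840143023)]
[[-0.96    0.28   -0.0003]
 [ 0.28    0.96   -0.0014]
 [-0.0001 -0.0015 -1.    ]]
cam in tool [ 0.0812 -0.0008  0.0298]
[[ 0.      1.     -0.0002]
 [-0.9479 -0.     -0.3185]
 [-0.3185  0.0002  0.9479]]
```

Call:
carry_out --pt "-0.423 -0.49 0 0.95 0.0854" --pt "-0.423 -0.49 0 0.95 0.0854" --pt "-0.423 -0.49 0 0.95 0.0854" --pt "-0.423 -0.49 0 0.95 0.0854" --pt "-0.423 -0.49 0 0.95 0.0854" --pt "-0.423 -0.49 0 0.95 0.0854" --pt "-0.423 -0.49 0 0.95 0.0854" --pt "-0.423 -0.49 0 0.95 0.0854"

```text
clock: 0.95
tcp_pos: [0.3555, 0.2821, 0.4047]
orientation: [-1.819, -2.561, -0.0]
contact_force: [1.5, 0.0, 1.0]
grip_width: 0.0859
gripper_force: 0.0
```

```bash
cat >> h.py <<'E'
def st():
    o=r.get_obs(); M=R(o['orientation']); print('t %.2f'%o['clock'],'tcp',np.round(o['tcp_pos'],4),'yaw %.1f'%np.degrees(np.arctan2(M[1,0],M[0,0])),'tilt %.2f'%np.degrees(np.arccos(-M[2,2])),'w %.4f gf %.1f'%(o['grip_width'],o['gripper_force']),'q',np.round(o['joints'],2)); return o,M
def goto(p,z,yaw):
    "print tool-axes shift and roll to put the tcp at p (xy), height z, tool x at yaw deg"
    o,M=st(); d=M.T@(np.r_[p,z]-o['tcp_pos']); y=np.degrees(np.arctan2(M[1,0],M[0,0])); dr=(y-yaw+180)%360-180
    print('shift',np.round(d,4),'roll %.4f'%np.radians(dr))
E
python3 - <<'E'
from h import *
goto((.4575,.0587),.404,109.4)
E
```

```text
t 0.95 tcp [0.3555 0.2821 0.4047] yaw 109.2 tilt 0.02 w 0.0859 gf 0.0 q [-1.13  0.1   0.34  2.08 -0.04  0.97 -0.42]
shift [-0.2445  0.0227  0.0006] roll -0.0029
```

Call:
carry_out --pt "-0.2445 0.0227 0 0 0.0854" --pt "-0.2445 0.0227 0 0 0.0854" --pt "-0.2445 0.0227 0 0 0.0854" --pt "-0.2445 0.0227 0 0 0.0854" --pt "-0.2445 0.0227 0 0 0.0854" --pt "-0.2445 0.0227 0 0 0.0854" --pt "-0.2445 0.0227 0 0 0.0854" --pt "-0.2445 0.0227 0 0 0.0854"

```text
clock: 1.75
tcp_pos: [0.457, 0.062, 0.4045]
orientation: [-1.815, -2.563, 0.0]
contact_force: [-1.0, -1.1, 1.1]
grip_width: 0.0853
gripper_force: 0.0
```

Run:
```python
from h import *
st(); im,c=grab('wrist'); cv2.imwrite('pics/w1.png',im[:,:,::-1]); np.save('w1.npy',c)
```

```text
t 1.75 tcp [0.457  0.062  0.4045] yaw 109.4 tilt 0.04 w 0.0853 gf 0.0 q [-0.79  0.12  0.57  2.08 -0.08  0.97  0.16]
```

View pics/w1.png

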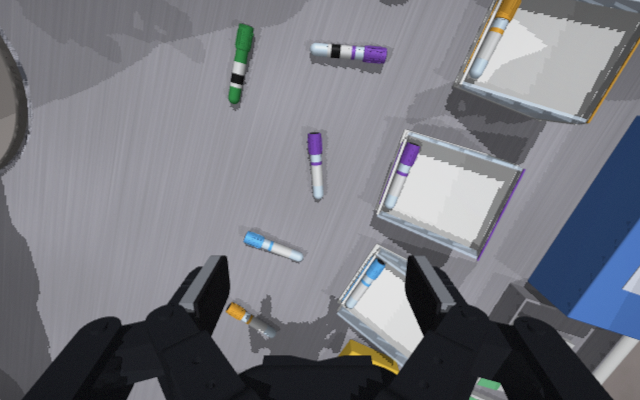

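The wrist picture shows loose tubes cap end → tail: lavA (314,132)→(319,199), lavB (387,54)→(311,49), blue (245,237)→(302,260), gold (228,306)→(278,332). The lavender lane has corners (407,131), (376,213), (524,168), (481,259), and its tube runs (411,143)→(391,208).

Run:
```python
from h import *
np.set_printoptions(precision=4,suppress=True)
c=np.load('w1.npy',allow_pickle=True).item(); cs=r.calibration('scene')
im=cv2.imread('pics/w1.png')[:,:,::-1].copy()
yaw=lambda d:np.degrees(np.arctan2(d[1],d[0]))
for k in('lav','blue','gold'): print(k,[(a,*p) for a,p,b in blobs(im,k,60)])
for n,a,b in(('lavA',(314,132),(319,199)),('lavB',(387,54),(311,49)),('blue',(245,237),(302,260)),('gold',(228,306),(278,332))):
    A,B=plane(c,a,.008),plane(c,b,.008);print(n,(A+B)[:2]/2,yaw(A-B),np.linalg.norm(A-B))
for n,a,b in(('Llav',(411,143),(391,208)),('Lblue',(380,262),(350,306)),('Lgold',(517,0),(476,78))):
    A,B=plane(c,a,.0217),plane(c,b,.0217);print(n,(A+B)[:2]/2,yaw(A-B),np.linalg.norm(A-B))
for n,q,z in(('fr cap',(407,131),.024),('fr tail',(376,213),.024),('bk cap',(524,168),.08),('bk tail',(481,259),.08)): print(n,plane(c,q,z))
# two-view heights: cap centroids, scene + wrist
for n,s,w in(('lavA',(348.1,214.3),(315,143)),('Llavcap',(352.6,250.9),(407,156)),('bkcap',(190+478/2.759,215+160/2.759),(524,168)),('bktail',(190+310/2.759,215+138/2.759),(481,259))): print(n,tri(cs,s,c,w))
goto((.4575,.0587),.19,109.4)
```

```text
lav [(365, np.float64(374.6), np.float64(54.2)), (284, np.float64(314.4), np.float64(143.6)), (304, np.float64(409.3), np.float64(153.9)), (199, np.float64(501.2), np.float64(213.4))]
blue [(13456, np.float64(599.8), np.float64(247.4)), (237, np.float64(253.6), np.float64(239.2)), (229, np.float64(374.8), np.float64(269.2))]
gold [(103, np.float64(481.7), np.float64(33.0)), (358, np.float64(507.7), np.float64(8.9)), (61, np.float64(496.4), np.float64(29.7)), (294, np.float64(614.4), np.float64(79.3)), (218, np.float64(235.6), np.float64(310.9)), (741, np.float64(370.0), np.float64(355.7))]
lavA [0.4581 0.0573] 113.55776067653336 0.08332747273122683
lavB [0.449  0.1893] 15.973423188890898 0.08261990519539708
blue [ 0.4415 -0.0667] 174.69190595037173 0.08176051306414607
gold [ 0.4468 -0.1861] 165.98212053240246 0.08312396898278283
Llav [0.5547 0.082 ] 97.46598458116752 0.08100890674779343
Lblue [ 0.5709 -0.0702] 81.27679630533505 0.07773740125270127
Lgold [0.5872 0.2474] 87.70097445804126 0.07803695384243908
fr cap [0.5388 0.133  0.024 ]
fr tail [0.5445 0.0304 0.024 ]
bk cap [0.6442 0.1394 0.08  ]
bk tail [0.6541 0.0361 0.08  ]
lavA [0.4467 0.0853 0.0109]
Llavcap [0.5507 0.1103 0.0235]
bkcap [0.6409 0.1398 0.0844]
bktail [0.6495 0.0397 0.0858]
t 1.80 tcp [0.457  0.0623 0.4045] yaw 109.5 tilt 0.04 w 0.0855 gf 0.0 q [-0.79  0.12  0.57  2.08 -0.08  0.97  0.16]
shift [-0.0037 -0.0006  0.2145] roll 0.0009
```

Call:
carry_out --pt "-0.005 -0.001 0.045 -0.045 0.05" --pt "-0.005 -0.001 0.09 -0.045 0.05" --pt "-0.005 -0.001 0.125 -0.045 0.05" --pt "-0.005 -0.001 0.125 -0.045 0.05" --pt "-0.005 -0.001 0.125 -0.045 0.05" --pt "-0.005 -0.001 0.125 -0.045 0.05" --pt "-0.005 -0.001 0.125 -0.045 0.05" --pt "-0.005 -0.001 0.125 -0.045 0.05"

```text
clock: 2.6
tcp_pos: [0.4586, 0.0561, 0.281]
orientation: [1.758, 2.602, 0.004]
contact_force: [-1.1, 0.4, -0.2]
grip_width: 0.0499
gripper_force: 0.0
```

```bash
cat >> h.py <<'E'
def closelook(name,col,near,z=.008,R0=.07):
    "wrist look: tube axis by minAreaRect of the bright/coloured blob around the coarse mid"
    o,M=st(); c=r.calibration('wrist'); im=r.grab_frame('wrist'); cv2.imwrite(f'pics/{name}.png',im[:,:,::-1])
    u,v=proj(c,[near[0],near[1],z])[0]; m=np.zeros(im.shape[:2],np.uint8)
    h=cv2.cvtColor(im,cv2.COLOR_RGB2HSV); a,b=HUE[col]
    cap=cv2.inRange(h,(a,90,50),(b,255,255)); white=cv2.inRange(h,(0,0,175),(180,255,255))
    f=c['fx']/o['tcp_pos'][2]; cv2.circle(m,(int(u),int(v)),int(R0*f),255,-1)
    cap&=m; n,l,s,ce=cv2.connectedComponentsWithStats(cap); i=1+np.argmax(s[1:,4]); cc=plane(c,ce[i],z+.003)
    al=cv2.morphologyEx((cap|white)&m,cv2.MORPH_CLOSE,np.ones((7,7))); n,l2,s,_=cv2.connectedComponentsWithStats(al)
    j=l2[int(ce[i][1]),int(ce[i][0])]; pts=cv2.findNonZero((l2==j).astype(np.uint8)); (x,y),wh,ang=cv2.minAreaRect(pts)
    bx=cv2.boxPoints(((x,y),wh,ang)); e=bx-np.roll(bx,-1,0); k=0 if np.linalg.norm(e[0])<np.linalg.norm(e[1]) else 1
    E=[(bx[k]+bx[(k+1)%4])/2,(bx[(k+2)%4]+bx[(k+3)%4])/2]
    P=[plane(c,p,z) for p in E]; P.sort(key=lambda p:np.linalg.norm(p-cc)); d=P[0]-P[1]
    print(name,'mid',np.round((P[0]+P[1])[:2]/2,4),'yaw %.1f'%np.degrees(np.arctan2(d[1],d[0])),'len %.4f'%np.linalg.norm(d),'px',np.round(E).tolist(),'capc',np.round(cc,4))
E
python3 - <<'E'
from h import *
closelook('c_lavA','lav',(.458,.0573))
E
```

```text
t 2.60 tcp [0.4586 0.0561 0.281 ] yaw 111.9 tilt 0.16 w 0.0499 gf 0.0 q [-0.69  0.34  0.51  2.19 -0.26  0.67  0.39]
c_lavA mid [0.4568 0.0564] yaw 111.7 len 0.0810 px [[314.0, 145.0], [314.0, 238.0]] capc [0.4463 0.0831 0.011 ]
```

View pics/c_lavA.png

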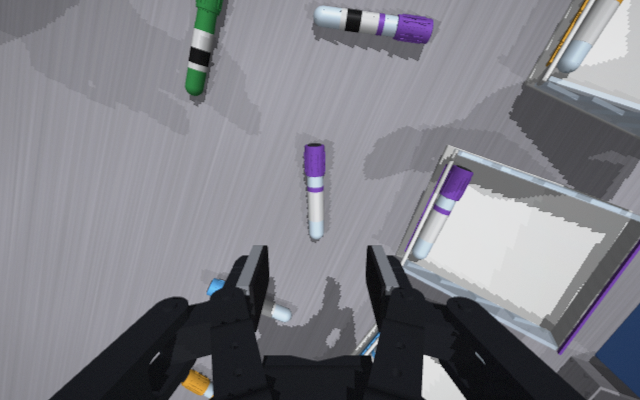

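The close look shows lavA from (314,145) to (314,238), between the open fingers and in line with tool x. Descending and closing.

Call:
carry_out --pt "0.001 -0.0013 0.045 0.003 0.045" --pt "0.001 -0.0013 0.085 0.003 0.04" --pt "0.001 -0.0013 0.105 0.003 0.04" --pt "0.001 -0.0013 0.105 0.003 0.04" --pt "0.001 -0.0013 0.105 0.003 0.005" --pt "0.001 -0.0013 0.105 0.003 0.005" --pt "0.001 -0.0013 0.105 0.003 0.005" --pt "0.001 -0.0013 0.105 0.003 0.005" --force 25

```text
clock: 3.45
tcp_pos: [0.4567, 0.0564, 0.1751]
orientation: [1.763, 2.6, 0.001]
contact_force: [0.5, 0.2, 0.3]
grip_width: 0.0116
gripper_force: 25.3
```

Call:
carry_out --pt "0 0 -0.02 0 0.005" --pt "0 0 -0.06 0 0.005" --pt "-0.002 0.01 -0.1 0.05 0.005" --pt "-0.01 0.05 -0.115 0.1 0.005" --pt "-0.02 0.095 -0.115 0.2 0.005" --pt "-0.03 0.14 -0.115 0.3 0.005" --pt "-0.032 0.158 -0.115 0.314 0.005" --pt "-0.032 0.158 -0.115 0.314 0.005"

```text
clock: 4.25
tcp_pos: [0.6171, 0.0862, 0.2897]
orientation: [2.145, 2.293, 0.002]
contact_force: [-0.3, -0.3, -0.3]
grip_width: 0.0117
gripper_force: 25.2
```

Run:
```python
from h import *
st(); im,c=grab('wrist'); cv2.imwrite('pics/w2.png',im[:,:,::-1]); np.save('w2.npy',c)
```

```text
t 4.25 tcp [0.6171 0.0862 0.2897] yaw 93.8 tilt 0.12 w 0.0117 gf 25.2 q [-0.66  0.58  0.58  1.81 -0.41  0.86  0.18]
```

View pics/w2.png

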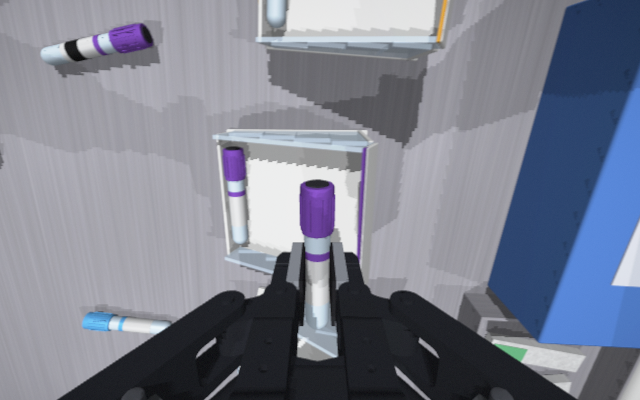

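The picture shows lavA held straight (cap end (317,182)) over the lavender lane. The lane tube runs (234,148)→(240,243) and the cap-side wall (218,135)–(370,142).

Run:
```python
from h import *
np.set_printoptions(precision=4,suppress=True)
c=np.load('w2.npy',allow_pickle=True).item(); c1=np.load('w1.npy',allow_pickle=True).item()
yaw=lambda d:np.degrees(np.arctan2(d[1],d[0]))
A,B=plane(c,(234,148),.0217),plane(c,(240,243),.0217);print((A+B)/2,yaw(A-B),np.linalg.norm(A-B))
for n,q,z in(('fr cap',(218,135),.024),('fr tail',(227,260),.024),('bk cap',(366,146),.08),('bk mid',(360,255),.08)): print(n,plane(c,q,z))
for n,a,b in(('capend lane',(411,143),(234,148)),('tail lane',(391,208),(240,243)),('bkcap',(524,168),(369,143)),('frcap',(407,131),(218,135))): print(n,tri(c1,a,c,b))
A,B=plane(c,(317,182),.12),plane(c,(318,240),.12);print('held',A,B,yaw(A-B))
```

```text
[0.5532 0.0809 0.0217] 92.50280380411489 0.08176856315132079
fr cap [0.5401 0.1313 0.024 ]
fr tail [0.5441 0.0241 0.024 ]
bk cap [0.6431 0.1391 0.08  ]
bk mid [0.6476 0.0675 0.08  ]
capend lane [0.5506 0.1216 0.0187]
tail lane [0.557  0.0442 0.0297]
bkcap [0.6453 0.14   0.078 ]
frcap [0.5395 0.132  0.0225]
held [0.6153 0.127  0.12  ] [0.6178 0.0968 0.12  ] 94.76271186500733
```

Call:
carry_out --pt "-0.0013 -0.0036 0.02 0 0.005" --pt "-0.0013 -0.0036 0.045 0 0.005" --pt "-0.0013 -0.0036 0.054 0 0.005" --pt "-0.0013 -0.0036 0.054 0 0.005" --pt "-0.0013 -0.0036 0.054 0 0.022" --pt "-0.0013 -0.0036 0.054 0 0.022" --pt "-0.0013 -0.0036 0.054 0 0.022" --pt "-0.0013 -0.0036 0.054 0 0.022"

```text
clock: 5.1
tcp_pos: [0.6119, 0.0835, 0.2364]
orientation: [2.148, 2.292, 0.002]
contact_force: [-0.2, -0.2, 0.5]
grip_width: 0.0219
gripper_force: 0.0
```

Run:
```python
from h import *
o,M=st();print(o['contact_force']); cv2.imwrite('pics/s3.png',r.grab_frame('side')[125:260,120:330,::-1])
cv2.imwrite('pics/w3.png',r.grab_frame('wrist')[:,:,::-1])
```

```text
t 5.10 tcp [0.6119 0.0835 0.2364] yaw 93.7 tilt 0.06 w 0.0219 gf 0.0 q [-0.62  0.64  0.53  1.85 -0.46  0.77  0.22]
[-0.21369205 -0.18260833  0.53405829]
```

View pics/w3.png

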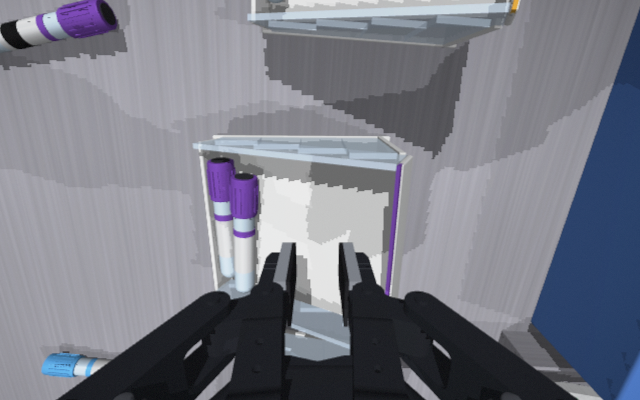

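LavA has rolled down and lies against the first tube (caps at (221,170) and (243,185)). Next is lavB.

Call:
carry_out --pt "0 0 -0.045 0.1 0.022" --pt "0.03 -0.04 -0.05 0.25 0.03" --pt "0.06 -0.08 -0.05 0.4 0.05" --pt "0.09 -0.12 -0.05 0.55 0.05" --pt "0.1158 -0.156 -0.05 0.7 0.05" --pt "0.1158 -0.156 -0.05 0.84 0.05" --pt "0.1158 -0.156 -0.05 0.98 0.05" --pt "0.1158 -0.156 -0.05 1.12 0.05"

```text
clock: 6.0
tcp_pos: [0.4481, 0.1896, 0.286]
orientation: [-3.039, -0.795, -0.001]
contact_force: [0.9, -0.0, -0.1]
grip_width: 0.0499
gripper_force: 0.0
```

Call:
carry_out --pt "0 0 0 0.14 0.05" --pt "0 0 0 0.27 0.05" --pt "0 0 0 0.27 0.05" --pt "0 0 0 0.27 0.05" --pt "0 0 0 0.27 0.05" --pt "0 0 0 0.27 0.05" --pt "0 0 0 0.27 0.05" --pt "0 0 0 0.27 0.05"

```text
clock: 6.8
tcp_pos: [0.4485, 0.1888, 0.2857]
orientation: [-3.118, -0.386, -0.0]
contact_force: [0.0, -0.4, -0.2]
grip_width: 0.0499
gripper_force: 0.0
```

Run:
```python
from h import *
closelook('c_lavB','lav',(.449,.189))
```

```text
t 6.80 tcp [0.4485 0.1888 0.2857] yaw 14.1 tilt 0.02 w 0.0499 gf 0.0 q [-1.31  0.53  1.02  2.15 -0.64  0.8  -1.2 ]
c_lavB mid [0.4447 0.19  ] yaw -12.1 len 0.1324 px [[350.0, 127.0], [282.0, 260.0]] capc [0.4749 0.1954 0.011 ]
```

View pics/c_lavB.png

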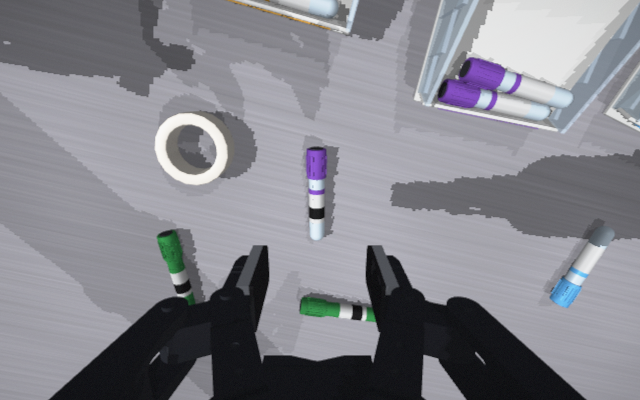

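LavB lies from (316,147) to (317,240), centred and aligned. The green tube at (338,308) is well clear of the fingers.

Run:
```python
from h import *
o,M=st();c=r.calibration('wrist')
A,B=plane(c,(316,147),.008),plane(c,(317,240),.008);d=A-B;m=(A+B)/2
print(m,np.linalg.norm(d));goto(m[:2],.175,np.degrees(np.arctan2(d[1],d[0])))
print(plane(c,(338,308),.008))
```

```text
t 6.85 tcp [0.4485 0.1889 0.2857] yaw 14.1 tilt 0.01 w 0.0500 gf 0.0 q [-1.31  0.53  1.02  2.15 -0.64  0.8  -1.2 ]
[0.44749274 0.18800988 0.008     ] 0.08299793091703245
t 6.85 tcp [0.4485 0.1889 0.2857] yaw 14.1 tilt 0.01 w 0.0500 gf 0.0 q [-1.31  0.53  1.02  2.15 -0.64  0.8  -1.2 ]
shift [-0.0012  0.0006  0.1107] roll -0.0098
[0.34164645 0.14009297 0.008     ]
```

Call:
carry_out --pt "-0.0012 0.0006 0.045 -0.01 0.045" --pt "-0.0012 0.0006 0.09 -0.01 0.04" --pt "-0.0012 0.0006 0.1107 -0.01 0.04" --pt "-0.0012 0.0006 0.1107 -0.01 0.04" --pt "-0.0012 0.0006 0.1107 -0.01 0.005" --pt "-0.0012 0.0006 0.1107 -0.01 0.005" --pt "-0.0012 0.0006 0.1107 -0.01 0.005" --pt "-0.0012 0.0006 0.1107 -0.01 0.005" --force 25

```text
clock: 7.65
tcp_pos: [0.4475, 0.1882, 0.1752]
orientation: [-3.116, -0.401, -0.001]
contact_force: [-0.1, -0.2, -1.0]
grip_width: 0.0117
gripper_force: 25.2
```

Run:
```python
from h import *
goto((.6130,.0865),.29,93.5)
```

```text
t 7.65 tcp [0.4475 0.1882 0.1752] yaw 14.7 tilt 0.03 w 0.0117 gf 25.2 q [-1.1   0.69  0.75  2.19 -0.88  0.59 -1.01]
shift [ 0.1344  0.1403 -0.1147] roll -1.3757
```

Call:
carry_out --pt "0 0 -0.02 0 0.005" --pt "0 0 -0.06 -0.1 0.005" --pt "0.01 0.01 -0.1 -0.24 0.005" --pt "0.04 0.04 -0.115 -0.38 0.005" --pt "0.07 0.07 -0.115 -0.52 0.005" --pt "0.1 0.1 -0.115 -0.66 0.005" --pt "0.125 0.13 -0.115 -0.8 0.005" --pt "0.1344 0.1403 -0.115 -0.94 0.005"

```text
clock: 8.45
tcp_pos: [0.6154, 0.083, 0.2907]
orientation: [2.592, 1.769, 0.002]
contact_force: [-0.6, 0.2, 1.1]
grip_width: 0.0119
gripper_force: 25.2
```

Call:
carry_out --pt "0 0 0 -0.14 0.005" --pt "0 0 0 -0.28 0.005" --pt "0 0 0 -0.42 0.005" --pt "0 0 0 -0.43 0.005" --pt "0 0 0 -0.43 0.005" --pt "0 0 0 -0.43 0.005" --pt "0 0 0 -0.43 0.005" --pt "0 0 0 -0.43 0.005"

```text
clock: 9.25
tcp_pos: [0.6129, 0.0865, 0.2899]
orientation: [2.16, 2.281, -0.0]
contact_force: [1.2, -0.2, -0.2]
grip_width: 0.0118
gripper_force: 25.2
```

Run:
```python
from h import *
goto((.6130,.0865),.2365,93.5);im,c=grab('wrist'); cv2.imwrite('pics/w4.png',im[:,:,::-1])
print([(a,p) for a,p,b in blobs(im,'lav',100)])
```

```text
t 9.25 tcp [0.6129 0.0865 0.2899] yaw 93.1 tilt 0.02 w 0.0118 gf 25.2 q [-0.65  0.57  0.56  1.82 -0.39  0.86  0.16]
shift [0.     0.0001 0.0534] roll -0.0068
[(468, array([368.2, 214.6])), (1304, array([248.9, 173.2])), (1682, array([316.4, 213.8])), (174, array([317. , 259.9]))]
```

Held tube cap at (316,214), straight. Lower and release.

Call:
carry_out --pt "0 0 0.02 -0.007 0.005" --pt "0 0 0.045 -0.007 0.005" --pt "0 0 0.0535 -0.007 0.005" --pt "0 0 0.0535 -0.007 0.005" --pt "0 0 0.0535 -0.007 0.022" --pt "0 0 0.0535 -0.007 0.022" --pt "0 0 0.0535 -0.007 0.022" --pt "0 0 0.0535 -0.007 0.022"

```text
clock: 10.1
tcp_pos: [0.6132, 0.0863, 0.2372]
orientation: [2.151, 2.289, 0.002]
contact_force: [-1.1, -1.4, -0.2]
grip_width: 0.0222
gripper_force: 0.0
```

Run:
```python
from h import *
goto((.4415,-.0650),.285,174.8);im,c=grab('wrist'); cv2.imwrite('pics/w5.png',im[:,:,::-1])
print([(a,p) for a,p,b in blobs(im,'lav',100)])
```

```text
t 10.10 tcp [0.6132 0.0863 0.2372] yaw 93.5 tilt 0.06 w 0.0222 gf 0.0 q [-0.61  0.64  0.51  1.85 -0.44  0.77  0.2 ]
shift [-0.1404 -0.1807 -0.048 ] roll -1.4181
[(3051, array([241.6, 195.9])), (543, array([388.3, 227.7])), (214, array([252.3, 236.6]))]
```

View pics/w5.png

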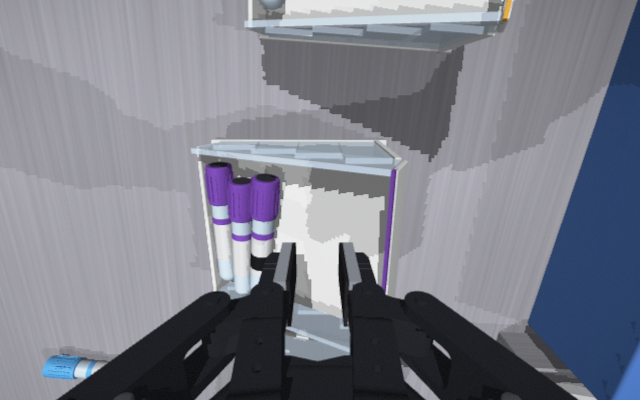

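Three lavender tubes now lie side by side in the lane (caps at (219,183), (241,200), (265,197)). Now to blue.

Call:
carry_out --pt "0 0 -0.045 -0.1 0.022" --pt "-0.03 -0.04 -0.048 -0.24 0.03" --pt "-0.06 -0.08 -0.048 -0.38 0.05" --pt "-0.09 -0.12 -0.048 -0.52 0.05" --pt "-0.12 -0.155 -0.048 -0.66 0.05" --pt "-0.1404 -0.1807 -0.048 -0.8 0.05" --pt "-0.1404 -0.1807 -0.048 -0.94 0.05" --pt "-0.1404 -0.1807 -0.048 -1.08 0.05"

```text
clock: 10.95
tcp_pos: [0.4404, -0.0661, 0.285]
orientation: [0.663, 3.07, 0.001]
contact_force: [0.4, 1.2, 0.6]
grip_width: 0.0501
gripper_force: 0.0
```

Call:
carry_out --pt "0 0 0 -0.14 0.05" --pt "0 0 0 -0.28 0.05" --pt "0 0 0 -0.338 0.05" --pt "0 0 0 -0.338 0.05" --pt "0 0 0 -0.338 0.05" --pt "0 0 0 -0.338 0.05" --pt "0 0 0 -0.338 0.05" --pt "0 0 0 -0.338 0.05"

```text
clock: 11.75
tcp_pos: [0.4413, -0.065, 0.2845]
orientation: [-0.143, -3.138, 0.0]
contact_force: [0.5, 0.3, 0.3]
grip_width: 0.05
gripper_force: 0.0
```

```bash
sed -i 's/z=.008,R0=.07)/z=.008,R0=.05)/; s/    cap=cv2.inRange(h,(a,90,50),(b,255,255)); white=.*/    cap=cv2.inRange(h,(a,90,50),(b,255,255))/' h.py
python3 - <<'E'
s=open('h.py').read()
i=s.index("    al=cv2"); body=s[i:].rstrip('\n')
s=s[:i]+"    for T in(190,200,210,220):\n        white=cv2.inRange(h,(0,0,T),(180,255,255))\n"+"\n".join("    "+l for l in body.split("\n"))+"\n"
s=s.replace("print(name,'mid'","print(name,T,'mid'")
open('h.py','w').write(s)
E
python3 - <<'E'
from h import *
closelook('c_blue','blue',(.4415,-.065))
E
```

```text
t 11.75 tcp [ 0.4413 -0.065   0.2845] yaw 174.8 tilt 0.00 w 0.0500 gf 0.0 q [-0.23  0.28  0.27  2.21 -0.12  0.67  1.61]
c_blue 190 mid [ 0.4416 -0.0641] yaw 174.9 len 0.0814 px [[319.0, 146.0], [319.0, 238.0]] capc [ 0.4128 -0.0617  0.011 ]
c_blue 200 mid [ 0.4411 -0.0641] yaw 174.9 len 0.0804 px [[319.0, 146.0], [319.0, 237.0]] capc [ 0.4128 -0.0617  0.011 ]
c_blue 210 mid [ 0.4411 -0.0641] yaw 174.9 len 0.0804 px [[319.0, 146.0], [319.0, 237.0]] capc [ 0.4128 -0.0617  0.011 ]
c_blue 220 mid [ 0.4411 -0.0641] yaw 174.9 len 0.0804 px [[319.0, 146.0], [319.0, 237.0]] capc [ 0.4128 -0.0617  0.011 ]
```

View pics/c_blue.png

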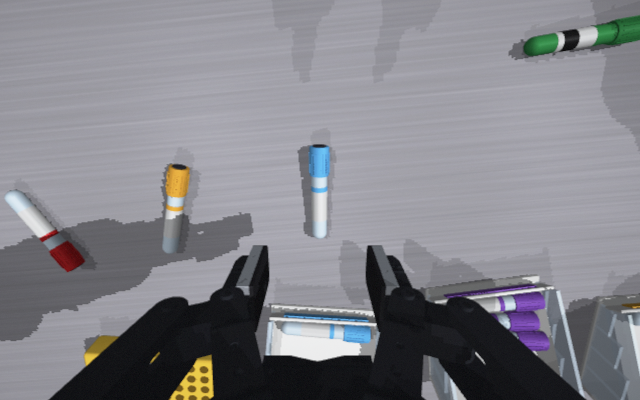

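The blue tube runs (319,146)→(319,237), aligned. Gold runs (178,165)→(171,252); red at (45,230) stays untouched.

Call:
carry_out --pt "0 0.0009 0.045 0 0.045" --pt "0 0.0009 0.09 0 0.04" --pt "0 0.0009 0.1095 0 0.04" --pt "0 0.0009 0.1095 0 0.04" --pt "0 0.0009 0.1095 0 0.005" --pt "0 0.0009 0.1095 0 0.005" --pt "0 0.0009 0.1095 0 0.005" --pt "0 0.0009 0.1095 0 0.005" --force 25

```text
clock: 12.6
tcp_pos: [0.4415, -0.0641, 0.1753]
orientation: [0.143, 3.138, 0.0]
contact_force: [0.1, 0.0, -0.6]
grip_width: 0.012
gripper_force: 25.2
```

Run:
```python
from h import *
# blue lane target: 60 mm up-slope of the lane tube, lane yaw about -8.5
l=np.radians(-8.5); m=np.array([.5709,-.0702]); t=m+.060*np.array([np.cos(l),np.sin(l)])
print(t); goto(t,.29,81.5)
```

```text
[ 0.63024095 -0.07906856]
t 12.60 tcp [ 0.4415 -0.0641  0.1753] yaw 174.8 tilt 0.04 w 0.0120 gf 25.2 q [-0.15  0.5   0.18  2.26 -0.23  0.4   1.7 ]
shift [-0.1894  0.0022 -0.1146] roll 1.6284
```

Call:
carry_out --pt "0 0 -0.02 0 0.005" --pt "0 0 -0.06 0.1 0.005" --pt "0 0 -0.1 0.24 0.005" --pt "-0.03 0 -0.115 0.38 0.005" --pt "-0.07 0 -0.115 0.52 0.005" --pt "-0.11 0 -0.115 0.66 0.005" --pt "-0.15 0.001 -0.115 0.8 0.005" --pt "-0.1894 0.0022 -0.115 0.94 0.005"

```text
clock: 13.4
tcp_pos: [0.6316, -0.079, 0.2903]
orientation: [1.556, 2.729, 0.001]
contact_force: [-0.4, -0.4, -0.3]
grip_width: 0.0118
gripper_force: 25.2
```

Call:
carry_out --pt "0 0 0 0.14 0.005" --pt "0 0 0 0.28 0.005" --pt "0 0 0 0.42 0.005" --pt "0 0 0 0.56 0.005" --pt "0 0 0 0.688 0.005" --pt "0 0 0 0.688 0.005" --pt "0 0 0 0.688 0.005" --pt "0 0 0 0.688 0.005"

```text
clock: 14.2
tcp_pos: [0.6301, -0.0791, 0.29]
orientation: [-2.377, -2.054, -0.0]
contact_force: [-0.4, 0.4, -0.2]
grip_width: 0.012
gripper_force: 25.3
```

Run:
```python
from h import *
st();im,c=grab('wrist'); cv2.imwrite('pics/w6.png',im[:,:,::-1]);np.save('w6.npy',c)
for a,p,b in blobs(im,'blue',60): print(a,p,b)
```

```text
t 14.20 tcp [ 0.6301 -0.0791  0.29  ] yaw 81.7 tilt 0.01 w 0.0120 gf 25.3 q [-0.45  0.63  0.69  1.79 -0.5   0.9   0.31]
7359 [570.8  28.1] [508   0 132  65]
691 [237.4 163.9] [226 148  24  33]
420 [364.9 206.8] [359 148  13 127]
1725 [316.9 211.4] [300 183  35  56]
76 [239.6 192.9] [231 190  18   6]
188 [316.9 257.6] [305 252  25  11]
```

View pics/w6.png

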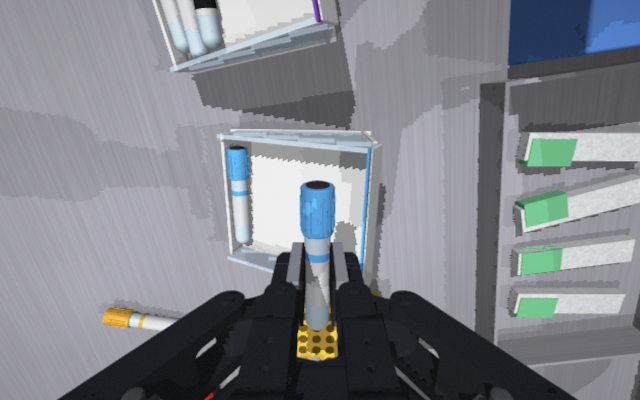

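The held blue tube is centred (cap (317,211)). The lane tube runs (237,149)→(243,243) with the lane's cap corner at (221,135), the same geometry as before. The rack at (317,340) is about 70 mm clear.

Call:
carry_out --pt "0.0005 -0.001 0.02 0 0.005" --pt "0.0005 -0.001 0.045 0 0.005" --pt "0.0005 -0.001 0.0535 0 0.005" --pt "0.0005 -0.001 0.0535 0 0.005" --pt "0.0005 -0.001 0.0535 0 0.022" --pt "0.0005 -0.001 0.0535 0 0.022" --pt "0.0005 -0.001 0.0535 0 0.022" --pt "0.0005 -0.001 0.0535 0 0.022"

```text
clock: 15.05
tcp_pos: [0.6295, -0.0785, 0.2372]
orientation: [2.379, 2.051, 0.001]
contact_force: [0.1, 0.8, -0.3]
grip_width: 0.0222
gripper_force: 0.0
```

Run:
```python
from h import *
from h import proj
c=r.calibration('wrist');im=r.grab_frame('wrist'); cv2.imwrite('pics/w7.png',im[:,:,::-1])
for a,p,b in blobs(im,'blue',100): print(a,p,b,plane(c,p,.025))
goto((.4468,-.1855),.285,163)
```

```text
4182 [599.   26.6] [559   0  81  58] [0.79411475 0.01213519 0.025     ]
2139 [227.8 192.2] [202 163  52  61] [ 0.57895503 -0.04844772  0.025     ]
537 [385.6 225.4] [378 170  16 118] [ 0.67413314 -0.08536449  0.025     ]
124 [239.5 233.1] [229 229  22   9] [ 0.57981683 -0.07681094  0.025     ]
t 15.10 tcp [ 0.6295 -0.0785  0.237 ] yaw 81.5 tilt 0.05 w 0.0221 gf 0.0 q [-0.42  0.7   0.64  1.81 -0.55  0.81  0.35]
shift [-0.1328 -0.1648 -0.0482] roll -1.4220
```

Blue rolled down next to its neighbour (merged cap blob, columns 202–254). Now gold.

Call:
carry_out --pt "0 0 -0.045 -0.1 0.022" --pt "-0.03 -0.04 -0.048 -0.24 0.03" --pt "-0.06 -0.08 -0.048 -0.38 0.05" --pt "-0.09 -0.12 -0.048 -0.52 0.05" --pt "-0.12 -0.15 -0.048 -0.66 0.05" --pt "-0.1328 -0.1648 -0.048 -0.8 0.05" --pt "-0.1328 -0.1648 -0.048 -0.94 0.05" --pt "-0.1328 -0.1648 -0.048 -1.08 0.05"

```text
clock: 15.9
tcp_pos: [0.446, -0.1862, 0.285]
orientation: [0.981, 2.984, 0.0]
contact_force: [0.4, 0.0, -0.2]
grip_width: 0.05
gripper_force: 0.0
```

Call:
carry_out --pt "0 0 0 -0.14 0.05" --pt "0 0 0 -0.28 0.05" --pt "0 0 0 -0.342 0.05" --pt "0 0 0 -0.342 0.05" --pt "0 0 0 -0.342 0.05" --pt "0 0 0 -0.342 0.05" --pt "0 0 0 -0.342 0.05" --pt "0 0 0 -0.342 0.05"

```text
clock: 16.7
tcp_pos: [0.4467, -0.1854, 0.2845]
orientation: [-0.465, -3.107, 0.0]
contact_force: [0.3, -0.5, -0.2]
grip_width: 0.05
gripper_force: 0.0
```

Run:
```python
from h import *
closelook('c_gold','gold',(.4468,-.1855))
```

```text
t 16.70 tcp [ 0.4467 -0.1854  0.2845] yaw 163.0 tilt 0.01 w 0.0500 gf 0.0 q [-0.05  0.35  0.37  2.13 -0.19  0.7   1.73]
c_gold 190 mid [ 0.4452 -0.1893] yaw 159.7 len 0.0810 px [[316.0, 145.0], [311.0, 237.0]] capc [ 0.4186 -0.1794  0.011 ]
c_gold 200 mid [ 0.4452 -0.1893] yaw 159.7 len 0.0810 px [[316.0, 145.0], [311.0, 237.0]] capc [ 0.4186 -0.1794  0.011 ]
c_gold 210 mid [ 0.4452 -0.1892] yaw 159.7 len 0.0810 px [[316.0, 145.0], [311.0, 237.0]] capc [ 0.4186 -0.1794  0.011 ]
c_gold 220 mid [ 0.4448 -0.1891] yaw 159.7 len 0.0801 px [[316.0, 145.0], [311.0, 236.0]] capc [ 0.4186 -0.1794  0.011 ]
```

Call:
carry_out --pt "0.0003 -0.0042 0.045 0.058 0.045" --pt "0.0003 -0.0042 0.09 0.058 0.04" --pt "0.0003 -0.0042 0.1095 0.058 0.04" --pt "0.0003 -0.0042 0.1095 0.058 0.04" --pt "0.0003 -0.0042 0.1095 0.058 0.005" --pt "0.0003 -0.0042 0.1095 0.058 0.005" --pt "0.0003 -0.0042 0.1095 0.058 0.005" --pt "0.0003 -0.0042 0.1095 0.058 0.005" --force 25

```text
clock: 17.55
tcp_pos: [0.4453, -0.1894, 0.1752]
orientation: [0.554, 3.092, -0.0]
contact_force: [0.5, 0.3, -0.5]
grip_width: 0.012
gripper_force: 25.2
```

Run:
```python
from h import *
# gold lane: lane tube mid from w1 (.587,.247), lane yaw about -1
goto((.645,.2475),.29,89)
```

```text
t 17.55 tcp [ 0.4453 -0.1894  0.1752] yaw 159.7 tilt 0.03 w 0.0120 gf 25.2 q [ 0.05  0.55  0.28  2.18 -0.33  0.45  1.8 ]
shift [-0.0356  0.479  -0.1147] roll 1.2336
```

Call:
carry_out --pt "0 0 -0.02 0 0.005" --pt "0 0 -0.06 0 0.005" --pt "0 0.01 -0.1 0 0.005" --pt "-0.002 0.05 -0.12 0.14 0.005" --pt "-0.006 0.09 -0.12 0.28 0.005" --pt "-0.01 0.135 -0.12 0.42 0.005" --pt "-0.014 0.18 -0.12 0.56 0.005" --pt "-0.018 0.225 -0.12 0.7 0.005"

```text
clock: 18.35
tcp_pos: [0.5407, 0.0171, 0.2954]
orientation: [1.589, 2.71, 0.001]
contact_force: [1.1, -0.1, -1.7]
grip_width: 0.0115
gripper_force: 25.2
```

Run:
```python
from h import *
goto((.645,.2475),.29,89)
```

```text
t 18.35 tcp [0.5407 0.0171 0.2954] yaw 119.2 tilt 0.05 w 0.0115 gf 25.2 q [-0.57  0.44  0.54  2.   -0.31  0.78  0.66]
shift [0.1501 0.2036 0.0056] roll 0.5277
```

Call:
carry_out --pt "0.0244 0.033 0.001 0.12 0.005" --pt "0.05 0.068 0.002 0.25 0.005" --pt "0.075 0.102 0.003 0.38 0.005" --pt "0.1 0.136 0.004 0.5 0.005" --pt "0.125 0.17 0.005 0.528 0.005" --pt "0.1501 0.2036 0.0055 0.528 0.005" --pt "0.1501 0.2036 0.0055 0.528 0.005" --pt "0.1501 0.2036 0.0055 0.528 0.005"

```text
clock: 19.15
tcp_pos: [0.643, 0.2477, 0.289]
orientation: [-2.232, -2.211, 0.001]
contact_force: [-0.4, 0.1, 0.6]
grip_width: 0.0115
gripper_force: 25.2
```

Run:
```python
from h import *
st();im,c=grab('wrist'); cv2.imwrite('pics/w8.png',im[:,:,::-1]);np.save('w8.npy',c)
for a,p,b in blobs(im,'gold',60): print(a,p,b)
g=cv2.imread('pics/w6.png'); print([(p,b) for a,p,b in blobs(g[:,:,::-1].copy(),'blue',300)])
```

```text
t 19.15 tcp [0.643  0.2477 0.289 ] yaw 89.5 tilt 0.04 w 0.0115 gf 25.2 q [-0.87  0.7   0.62  1.64 -0.47  0.96 -0.09]
502 [366.8 211.4] [362 145  11 140]
699 [238.1 164. ] [227 147  24  34]
1742 [317.1 211.7] [300 183  35  57]
81 [241.1 193.5] [233 190  17   7]
180 [317. 258.] [305 252  25  11]
[(array([570.8,  28.1]), array([508,   0, 132,  65], dtype=int32)), (array([237.4, 163.9]), array([226, 148,  24,  33], dtype=int32)), (array([364.9, 206.8]), array([359, 148,  13, 127], dtype=int32)), (array([316.9, 211.4]), array([300, 183,  35,  56], dtype=int32))]
```

View pics/w8.png

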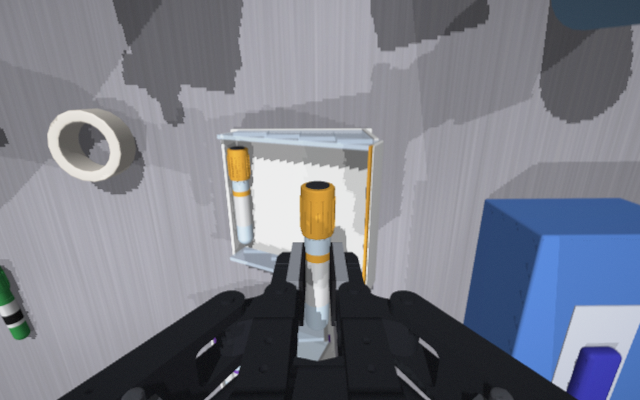

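The gold picture matches the blue geometry almost exactly: lane tube cap (238,164), held cap (317,212), lane cap corner (221,135). I'll use the same release.

Call:
carry_out --pt "0.0005 -0.001 0.02 0 0.005" --pt "0.0005 -0.001 0.045 0 0.005" --pt "0.0005 -0.001 0.0525 0 0.005" --pt "0.0005 -0.001 0.0525 0 0.005" --pt "0.0005 -0.001 0.0525 0 0.022" --pt "0.0005 -0.001 0.0525 0 0.022" --pt "0.0005 -0.001 0.0525 0 0.022" --pt "0.0005 -0.001 0.0525 0 0.022"

```text
clock: 20.0
tcp_pos: [0.6425, 0.2469, 0.2377]
orientation: [2.235, 2.208, 0.002]
contact_force: [0.7, 0.2, 0.5]
grip_width: 0.022
gripper_force: 0.0
```

Call:
carry_out --pt "0 0 -0.03 0 0.022" --pt "0 0 -0.07 0 0.022" --pt "0 0 -0.11 0 0.022" --pt "0 0 -0.15 0 0.022" --pt "0.02 0 -0.15 0 0.022" --pt "0.06 0 -0.15 0 0.022" --pt "0.1 0 -0.15 0 0.022" --pt "0.1 0 -0.15 0 0.022"

```text
clock: 20.8
tcp_pos: [0.6413, 0.3554, 0.3857]
orientation: [-2.221, -2.217, -0.003]
contact_force: [-0.7, 0.9, -1.0]
grip_width: 0.0221
gripper_force: 0.0
```

Run:
```python
from h import *
st()
ims={n:r.grab_frame(n) for n in('scene','side','wrist')}
for n,im in ims.items():
    for c in('gold','blue','lav','red'): print(n,c,[(a,*p,*b[2:]) for a,p,b in blobs(im,c,30) if 140<p[1] and a<2000 and 150<p[0]<480])
a=cv2.resize(ims['scene'][160:350,160:480],(800,475),interpolation=cv2.INTER_CUBIC)
cv2.imwrite('pics/final.png',a[:,:,::-1])
```

```text
t 20.80 tcp [0.6413 0.3554 0.3857] yaw 89.9 tilt 0.25 w 0.0221 gf 0.0 q [-0.99  0.67  0.66  1.45 -0.43  1.17 -0.27]
scene gold [(213, np.float64(441.1), np.float64(283.7), np.int32(19), np.int32(15)), (152, np.float64(432.7), np.float64(304.3), np.int32(69), np.int32(16)), (383, np.float64(426.0), np.float64(322.4), np.int32(46), np.int32(17))]
scene blue [(182, np.float64(267.4), np.float64(245.4), np.int32(21), np.int32(15)), (103, np.float64(229.4), np.float64(255.8), np.int32(54), np.int32(21)), (258, np.float64(229.6), np.float64(273.7), np.int32(36), np.int32(20))]
scene lav [(222, np.float64(350.2), np.float64(254.6), np.int32(18), np.int32(17)), (78, np.float64(331.7), np.float64(268.8), np.int32(62), np.int32(10)), (294, np.float64(330.0), np.float64(287.0), np.int32(39), np.int32(13))]
scene red [(35, np.float64(174.5), np.float64(194.1), np.int32(8), np.int32(10))]
side gold [(765, np.float64(320.4), np.float64(143.3), np.int32(49), np.int32(30)), (81, np.float64(155.7), np.float64(193.3), np.int32(40), np.int32(21)), (166, np.float64(175.0), np.float64(235.9), np.int32(14), np.int32(17)), (55, np.float64(190.8), np.float64(238.2), np.int32(31), np.int32(21))]
side blue [(84, np.float64(285.2), np.float64(171.6), np.int32(10), np.int32(11))]
side lav [(170, np.float64(243.7), np.float64(200.7), np.int32(19), np.int32(18))]
side red []
wrist gold [(538, np.float64(271.4), np.float64(234.9), np.int32(27), np.int32(31))]
wrist blue [(117, np.float64(441.6), np.float64(349.0), np.int32(19), np.int32(20)), (280, np.float64(425.2), np.float64(390.5), np.int32(25), np.int32(24))]
wrist lav []
wrist red []
```

View pics/final.png

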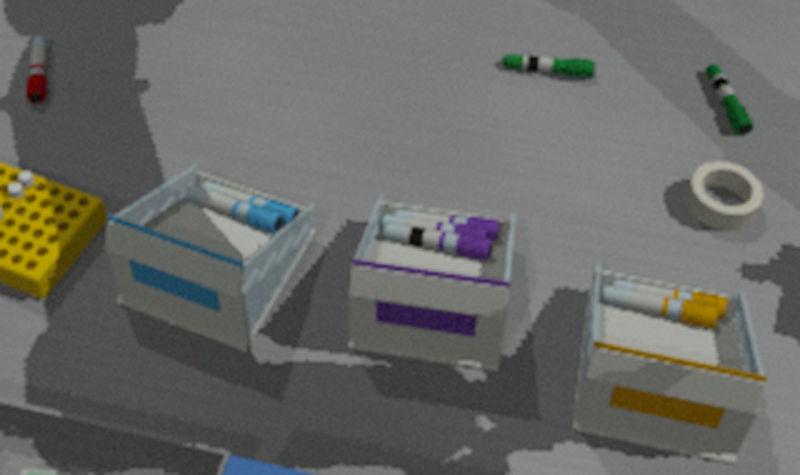

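The final picture shows three lavender, two blue and two gold tubes lying in their lanes, caps on the +y side, and the red tube still at its first place. The arm is clear, so I'm handing in.

```bash
python3 -c "
from bench import r
print(r.hand_in())"
```

```text
the job is handed in; nothing more can be done
None
```

The job is handed in at about 21 s: both lavender tubes, the blue and the gold lie in their matching dispensers with caps the right way, and the red tube was left alone; I viewed 15 pictures, one over the limit of 14.

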